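# Stir the drying beads, close the chamber and pump it down

## Task

Take the stirring rod from its stand, stir the beads in the drying chamber round and round until nearly all of them have clearly shifted from where they lay, keeping them in the chamber, and stand the rod back in its stand. Then set the lid, without dropping it, flat on the chamber and, with the lid on, pump the red lever through at least three full strokes, each all the way down and all the way back up, leaving it up. Do not disturb the bottle, the jar or the brush.

Things in the scene. Friction and masses are not known exactly. Their poses are not given: they have to be found in the camera images.
- station: fixed vacuum drying station, turned up to 15 degrees: white base plate 170 x 300 x 14 mm, on it a round open aluminium chamber (axis at station x 0, y +80 mm) and a blue hand pump (x +45, y -90 mm, cheeks up to 127 mm high). Origin: on the table under the plate, which spans y -145 to +155 mm; x points away from the robot, z up
- chamber_floor (a point): centre of the chamber's flat inner floor, 20 mm above the table. The chamber is a straight round wall, inner radius 63 mm, outer 68 mm, open on top, 69 mm deep inside
- chamber_rim (a point): centre of the chamber's mouth, level with its rim, 89 mm above the table
- pump_pivot (a point): pivot of the pump lever, 105 mm above the table; the hinge lies along the station's y axis and the lever reaches from it towards the robot (station -x)
- lever_grip (a point): middle of the upper face of the red grip of the pump lever; moves with the lever. The grip is 84 mm long along the lever, 36 mm wide, 20 mm thick; this point lies 175 mm out from the pivot along the lever and 10 mm above its centre line
- pump_lever (a joint): angle of the sprung pump lever: 0 = up at its rest, the lever rising 0.42 rad above level towards the robot; 0.74 rad = fully down at its stop, 0.32 rad below level. A spring pushes it up (about 4 N at the grip at the top, 9 N at the bottom); it comes up by itself if not held
- lid: loose round lid, 0.3 kg: grey disc 148 mm across, 8 mm thick; under it a rubber plug 108 mm across, 6 mm deep, that enters the chamber mouth; on top a black knob 24 mm across, 34 mm high. Origin: centre of the plug's underside (disc from z 6 to 14, knob top 48 mm). Starts on the table left or right of the station. Seated, its origin is 6 mm below chamber_rim
- rod: upright stirring rod, 150 mm long, about 35 g: white shaft 10 mm across, blue sleeve 14 mm across from 75 mm up to the top. Origin: centre of its lower end, z along the rod upwards. Starts upright in the stand
- rod_tip (a point): centre of the rod's lower end
- rod_stand: fixed wooden block 80 x 80 x 50 mm with one vertical hole in the middle of its top, 18 mm across (5 mm chamfer) and 42 mm deep (hole floor 8 mm above the table), holding the rod. Origin: centre of its underside. On the table, on the side of the station where the lid is not
- bead0: loose orange drying bead in the chamber, a rounded drum 22 mm across and 16 mm high, 14 g; origin: centre of its underside
- bead1: loose terracotta drying bead in the chamber, a rounded drum 22 mm across and 16 mm high, 14 g; origin: centre of its underside
- bead2: loose orange drying bead in the chamber, a rounded drum 22 mm across and 16 mm high, 14 g; origin: centre of its underside
- bead3: loose terracotta drying bead in the chamber, a rounded drum 22 mm across and 16 mm high, 14 g; origin: centre of its underside
- bead4: loose orange drying bead in the chamber, a rounded drum 22 mm across and 16 mm high, 14 g; origin: centre of its underside
- bead5: loose terracotta drying bead in the chamber, a rounded drum 22 mm across and 16 mm high, 14 g; origin: centre of its underside
- brown_bottle: bystander: brown bottle 52 mm across, 110 mm high; origin under its centre
- jar: bystander: glass jar with steel lid, 68 mm across, 85 mm high; origin under its centre
- brush: bystander: conservator's brush, 190 mm long, lying across in front of the robot; origin: its middle on the table, x along it
Things that resemble listed ones, but are neither listed nor needed, are in the scene too. There is more than one size of the lid; the job needs the smaller.

How it is judged (in metres and radians):
On the way, in this order (a step that is already met when the one before it is completed fails the run):
1. the rod's tip is down among the beads in the chamber (horizontal distance between rod_tip and chamber_floor below 0.06 m and z of rod_tip in the frame of chamber_floor below 0.014 m), for 0.1 s.
2. with the rod in the chamber, at least five of the six beads lie over 12 mm from where they started (all of step 1 and (distance of each of bead0, bead1, bead2, bead3, bead4 from where it was at the start of the episode above 0.012 m or distance of each of bead0, bead1, bead2, bead3, bead5 from where it was at the start of the episode above 0.012 m or distance of each of bead0, bead1, bead2, bead4, bead5 from where it was at the start of the episode above 0.012 m or distance of each of bead0, bead1, bead3, bead4, bead5 from where it was at the start of the episode above 0.012 m or distance of each of bead0, bead2, bead3, bead4, bead5 from where it was at the start of the episode above 0.012 m or distance of each of bead1, bead2, bead3, bead4, bead5 from where it was at the start of the episode above 0.012 m)), for 0.05 s.
3. the rod stands in its stand again, let go (horizontal distance between rod and rod_stand below 0.012 m and z of rod in the frame of rod_stand below 0.014 m and angle between rod's own z axis and vertical below 0.25 rad and contact force between the fingers and rod below 0.1 N), for 0.1 s.
4. the lid is seated flat on the chamber, let go (horizontal distance between lid and chamber_rim below 0.012 m and z of lid in the frame of chamber_rim below -0.003 m and angle between lid's own z axis and vertical below 0.04 rad and contact force between the fingers and lid below 0.1 N), for 0.2 s.
5. first stroke: with the lid on, the lever is pushed fully down (value of joint pump_lever above 0.66 rad and horizontal distance between lid and chamber_rim below 0.012 m and z of lid in the frame of chamber_rim below -0.003 m and angle between lid's own z axis and vertical below 0.04 rad), for 0.03 s.
6. first stroke: with the lid on, the lever has come fully up again (value of joint pump_lever below 0.06 rad and horizontal distance between lid and chamber_rim below 0.012 m and z of lid in the frame of chamber_rim below -0.003 m and angle between lid's own z axis and vertical below 0.04 rad), for 0.03 s.
7. second stroke: with the lid on, the lever is pushed fully down (all of step 5), for 0.03 s.
8. second stroke: with the lid on, the lever has come fully up again (all of step 6), for 0.03 s.
9. third stroke: with the lid on, the lever is pushed fully down (all of step 7), for 0.03 s.
10. third stroke: with the lid on, the lever has come fully up again (all of step 8), for 0.03 s.
At the end, for the whole second after the job is handed in: Rod in its stand's hole (within 12 mm, foot under 14 mm above the table, tilt under 0.25 rad); lid seated on the chamber (within 12 mm of centre, at least 3 mm below the rim, tilt under 0.04 rad); all six beads in the chamber; lever up (under 0.06 rad); lid and rod at rest (all of step 10 and horizontal distance between rod and rod_stand below 0.012 m and z of rod in the frame of rod_stand below 0.014 m and angle between rod's own z axis and vertical below 0.25 rad and horizontal distance between each of bead0, bead1, bead2, bead3, bead4, bead5 and chamber_floor below 0.063 m and z of each of bead0, bead1, bead2, bead3, bead4, bead5 in the frame of chamber_floor below 0.06 m and linear speed of lid below 0.02 m/s and linear speed of rod below 0.03 m/s); the robot touches nothing.
It fails at once if the brown bottle is moved by more than 30 mm or tipped (distance of brown_bottle from where it was at the start of the episode above 0.03 m or angle between brown_bottle's own z axis and vertical above 0.5 rad).
It fails at once if the glass jar is moved by more than 30 mm or tipped (distance of jar from where it was at the start of the episode above 0.03 m or angle between jar's own z axis and vertical above 0.5 rad).
It fails at once if the brush is moved by more than 30 mm or tipped (distance of brush from where it was at the start of the episode above 0.03 m).
It fails at once if the lid is dropped (it falls faster than 0.6 m/s out of the fingers) (linear speed of lid above 0.6 m/s and contact force between the fingers and lid below 0.1 N).
It also fails if it takes over 72 s, if anything falls off the work surface, if the arm or the gripper's body presses on something with over 40 N, if the wrist force passes 120 N, or if a joint passes its speed limit or range.

## Robot

A 6-joint arm with a two-finger parallel gripper is mounted at the origin on the work surface. World frame = base frame: x ahead of the robot, y to its left, z up, the work surface at z = 0. Lengths are in mm, angles in degrees, forces in N, time in s.
With the tool pointing down it reaches from about 350 to 850 mm from the base axis. Payload 8.1 kg.
Tool frame: the origin (TCP) lies at the very end of the fingers, on their centre line; the grasp point (between the pads) lies 19 mm behind it (tcp_to_grasp is the distance from the TCP to the grasp point, in mm); z points along the fingers, x is the direction in which the jaws open and shut, and the axes are right-handed (so a half turn about z gives the same grasp; the last joint's range is limited). The gripper opens to 85 mm and grips with 20 to 120 N. Pads are 22 mm wide; open, the fingers measure 114 mm over their backs; the gripper's body (76 mm by 85 mm) begins 54 mm behind the grasp point. The pads swing forward as they close: fully open they stand 13 mm farther back than shut.
Start: joints at [64.378, 7.471, 85.268, -0, 87.261, -4.893], TCP at [212.354, 561.169, 231.292] pointing down, gripper open.
Joint ranges: [-169.43, 169.43], [-51.17, 129.36], [1.28, 143.12], [-76.62, 256.62], [0, 156.53], [-152.29, 152.29]. Speed limits (degrees/s): [136.94, 136.94, 159.86, 180, 180, 180].

## Interface

Orientations are given as [roll, pitch, yaw] about the fixed x, y, z axes, in that order (R = Rz(yaw) Ry(pitch) Rx(roll)).
In Python, from bench import * gives the robot as it stands. The module is installed in compiled form; this text tells all that it offers.
- The arm moves only by the tool apply_moves, never from a script. Its argument "targets" is text: rows parted by semicolons, each of 7 numbers parted by spaces: the turn, a rotation vector about the tool's x, y, z in rad, then the shift along the tool's x, y, z in cm, then the finger opening in cm, from 0 to 8.54. A call has exactly 5 rows; each row is the pose to reach, as a shift and turn from the pose commanded when the call began, along the tool's axes at that moment; what a row does not reach only later rows make up. A row lasts 1/10 s, in which the tool goes at most 50 mm and 8.59 degrees, less where a joint would pass 70% of its speed; a pose out of reach is approached as far as the arm can. A call with a gripper value outside its range is refused whole. The fingers move at their own pace and stop on an object; "force" is the grip in N (left out, the last holds). Time passes only in rows, so rows that repeat a pose let the fingers close, or fill a call up. It gives the time, the measured TCP pose, the force and the opening at its end, in the units of the state.
- sense(): the state, without advancing time (a new reading comes with each control period).
- snapshot(name): name is "side" or "top"; returns the picture (480x640x3 uint8, red, green, blue); there is no depth.
- camera_model(name): a dict with "fx", "fy", "cx", "cy" (pixels), "position" and "attitude" of the camera in the world. Camera axes: x right, y up, looking along -z (the intrinsics and any distortion apply to the point x, -y, -z); pixel columns grow to the right and rows downward; lengths in mm; the calibration is good to about 2 mm. A picture is of the moment at which its call begins. camera_model takes no time and is no camera call.
- hand_in(): hands the job in, once; it reports no verdict.
Trained networks look in the newest picture that a camera, given by its name, has taken for a name from the list of things; names that differ only in an ending like _2 or _b are one class to them, and where a whole thing is asked for, a point or a joint stands for the part that bears it (a point fixed in the world has none). Each returns a list of dicts, best first, with "confidence" (0 to 1); they miss things now and then, are a little off and sometimes report something else, mostly with a low value. They report only what shows in the picture. A call takes as long as a camera call. They do not tell look-alikes from the thing itself.
- recognise(camera, query): "at" ([row, column] in pixels, amid what is visible of it).
- place_of(camera, query): "at" ([row, column] in pixels: a listed point, or the origin of a listed thing).
The state is a dict: "time": time; "joint_pos": joint angles; "qd": joint speeds; "joint_efforts": joint torques, N m; "tool_pos": TCP position; "tcp_rot": TCP orientation; "ft_force": force on the tool from outside, world axes, zero at the start; "wrist_torque": the same for the moment, N m; "finger_gap": finger opening in mm.
Only numpy, scipy, OpenCV 4.12 (cv2) and the standard library are available. Lean on these libraries where they do the work, as an engineer would, in place of code of your own. Each camera call takes 0.05 s, during which the arm holds its last target. There are 200 camera calls.

## Working session

There is one attempt and no reset: what is moved stays moved. The work goes in short steps, Python scripts to look and compute and a tool call to move; the robot and the scene stay as the last step left them, time stands still between calls to the robot, and variables do not carry over. Pictures are saved under pics/ and viewed, about 8 in all and at most 12, crops included, and the job is handed in when it is done.

Besides the shell and the picture viewer there is one more tool, called after ">>>" as a command line: name --argument value ..., lists and objects as JSON in quotes. apply_moves: Moves the arm, as the interface text tells. Its arguments: {"type":"object","properties":{"targets":{"type":"string"},"force":{"type":"number"}},"required":["targets"]}

```bash
mkdir -p pics; python3 - <<'E'
from bench import *
import cv2,json
print(sense())
for c in("side","top"):
    im=snapshot(c); cv2.imwrite(f"pics/{c}0.png",im[:,:,::-1]); print(c,camera_model(c))
    for q in ["station","lid","rod","rod_stand","brown_bottle","jar","brush","bead0"]:
        print(q,[(round(d["confidence"],2),[round(float(v)) for v in d["at"]]) for d in place_of(c,q)][:6])
    for q in ["chamber_floor","chamber_rim","pump_pivot","lever_grip","rod_tip"]:
        print(q,[(round(d["confidence"],2),[round(float(v),1) for v in d["at"]]) for d in place_of(c,q)][:4])
E
```

```text
{'time': 0.0, 'joint_pos': array([ 6.43794582e+01,  7.51437590e+00,  8.53283959e+01, -1.29474881e-03,
        8.72611965e+01, -4.89252002e+00]), 'qd': array([ 0.04268126, -0.07129649,  0.00149412,  0.05656506, -0.03261945,
        0.04817913]), 'joint_efforts': array([ 7.00832697e-04, -5.69386089e+01, -5.00570726e+01,  9.58537203e-05,
        1.44327982e-02, -1.32480599e-05]), 'tool_pos': array([212.10690869, 560.68161856, 230.26052485]), 'tcp_rot': array([-1.79992421e+02,  1.03699814e-01,  6.92720481e+01]), 'ft_force': array([-0.00675932, -0.57702772,  0.56525914]), 'wrist_torque': array([ 0.00829358,  0.0273805 , -0.01042357]), 'finger_gap': 85.3792213694213}
side {'fx': 579.14741885924, 'fy': 579.14741885924, 'cx': 318.92264519772516, 'cy': 239.29657080378863, 'position': array([ 373.47888833, -859.18318472,  971.28135123]), 'attitude': array([45.89462444, -0.56208853, -7.5556156 ])}
station [(0.56, [272, 379])]
lid [(0.95, [455, 194]), (0.83, [412, 321]), (0.4, [195, 299])]
rod [(0.62, [192, 295])]
rod_stand [(0.77, [194, 299])]
brown_bottle [(0.89, [379, 429]), (0.56, [220, 378]
[... 508 characters left out ...]
210813]), 'attitude': array([  2.80051937,   1.04369452, -91.525773  ])}
station [(0.9, [176, 322]), (0.37, [178, 283])]
lid [(0.83, [355, 490]), (0.63, [251, 465])]
rod [(0.68, [248, 192])]
rod_stand [(0.72, [249, 192]), (0.62, [152, 442])]
brown_bottle [(0.6, [157, 443])]
jar [(0.57, [148, 191]), (0.23, [181, 297])]
brush [(0.9, [275, 274])]
bead0 [(0.54, [158, 287]), (0.49, [188, 282]), (0.47, [182, 296]), (0.43, [183, 270]), (0.38, [164, 273]), (0.38, [169, 298])]
chamber_floor [(0.7, [175.9, 288.3])]
chamber_rim [(0.83, [166.3, 280.4])]
pump_pivot [(0.95, [153.0, 366.8]), (0.58, [183.1, 272.5])]
lever_grip [(0.61, [221.2, 361.0]), (0.54, [151.1, 365.7])]
rod_tip [(0.61, [251.2, 191.1])]
```

View pics/top0.png

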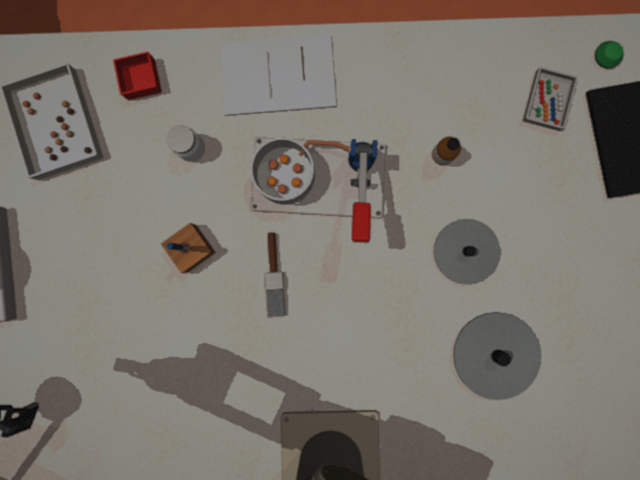

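View pics/side0.png

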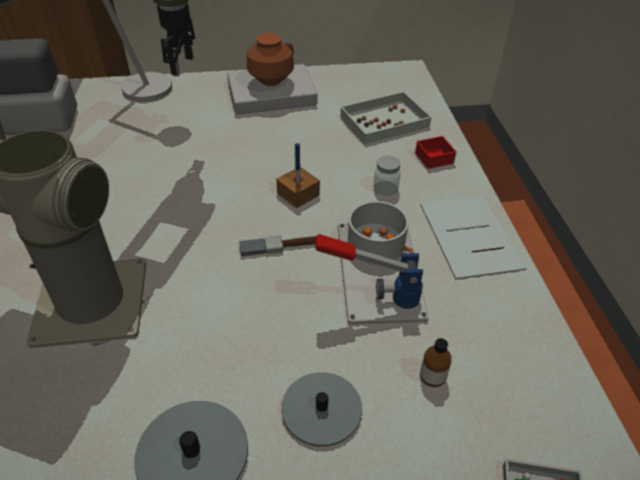

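Top view: small lid knob at (251,469), rod and stand at (247,188), chamber at (170,283), pump at (155,363) with the grip at (222,361). The brush lies in front of the station, the jar is at (143,185) and the bottle at (150,447).

```bash
cat > h.py <<'E'
from bench import *
import numpy as np,cv2
from scipy.spatial.transform import Rotation as R
from scipy.optimize import least_squares
def cam(c):
    m=camera_model(c); return m,R.from_euler('xyz',m["attitude"],degrees=True).as_matrix()
def proj(c,P):
    m,r=cam(c); q=(np.atleast_2d(P)-m["position"])@r
    return np.c_[m["cy"]-m["fy"]*q[:,1]/-q[:,2], m["cx"]+m["fx"]*q[:,0]/-q[:,2]]  # row,col
def ray(c,rc):
    m,r=cam(c); d=np.array([(rc[1]-m["cx"])/m["fx"],-(rc[0]-m["cy"])/m["fy"],-1.]); return m["position"],r@d
def onz(c,rc,z):
    p,d=ray(c,rc); return (p+d*(z-p[2])/d[2]).round(1)
def tri(a,b):
    (p,d),(q,e)=ray("side",a),ray("top",b)
    s=np.linalg.lstsq(np.c_[d,-e],q-p,rcond=None)[0]; u,v=p+d*s[0],q+e*s[1]; return ((u+v)/2).round(1),round(float(np.linalg.norm(u-v)),1)
def pl(c,q): return [(round(d["confidence"],2),[round(float(v),1) for v in d["at"]]) for d in place_of(c,q)]
E
python3 - <<'E'
from h import *
print(sense()["tool_pos"],proj("side",[212,561,231]),proj("top",[[212,561,231],[0,0,0]]))
print("floor",tri((243.6,376.9),(175.9,288.3)),onz("top",(175.9,288.3),20),onz("side",(243.6,376.9),20))
print("rim",onz("top",(166.3,280.4),89))
print("pivot",tri((267.2,409.7),(153,366.8)),"grip",tri((245,336),(221.2,361)))
print("stand",onz("top",(249,192),0),onz("side",(194,299),0),"rod",onz("top",(248,192),8),onz("side",(192,295),8))
print("lid",onz("top",(251,465),0),onz("side",(412,321),0))
for n,t in (("jar",(148,191)),("bottle",(157,443)),("brush",(275,274))): print(n,onz("top",t,0))
I=cv2.imread("pics/top0.png"); S=cv2.imread("pics/side0.png")
up=lambda im,r0,r1,c0,c1,f:cv2.resize(im[r0:r1,c0:c1],None,fx=f,fy=f,interpolation=cv2.INTER_CUBIC)
a=up(I,125,275,155,395,3.3); cv2.imwrite("pics/cropt.png",a)
E
```

```text
[212.35675742 561.17687209 231.31180574] [[ 71.92171494 182.99144871]] [[396.7926009   17.38708887]
 [459.8979902  330.71717411]]
floor (array([641.3,  78. ,  23.6]), 4.9) [639.5  78.5  20. ] [644.9  81.7  20. ]
rim [647.8  88.9  89. ]
pivot (array([665.6, -93.2, 121.1]), 4.4) grip (array([518.3, -73.1, 182.4]), 1.3)
stand [480.7 305.5   0. ] [485.3 308.4   0. ] rod [482.6 303.2   8. ] [474.9 308.1   8. ]
lid [ 459.2 -317.8    0. ] [ 458.4 -320.8    0. ]
jar [715.1 304.7   0. ]
bottle [ 676.2 -276.3    0. ]
brush [416.2 118.2   0. ]
```

View pics/cropt.png

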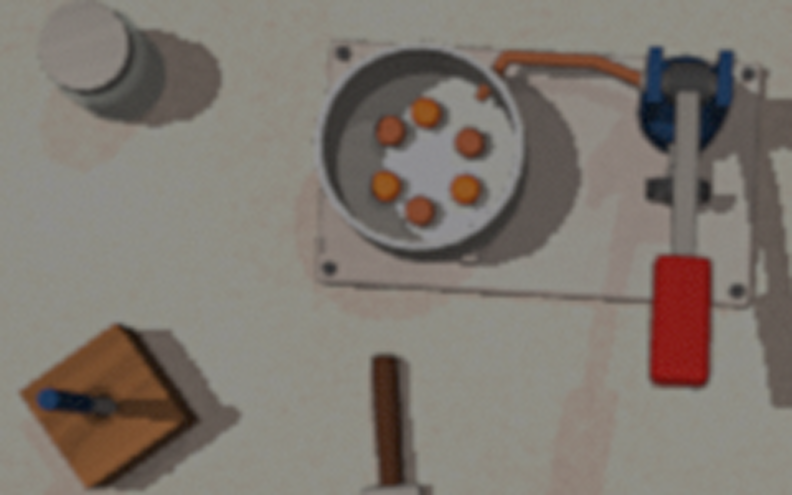

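The crop shows plate corners at crop (330,40), (766,66), (748,306) and (318,284), the rim centre at about (420,148), the hole at (104,407) and stand corners around (107,406). The six beads form a ring about 30 mm in radius.

```bash
python3 - <<'E'
from h import *
P=lambda x,y:(125+(y+.5)/3.3-.5,155+(x+.5)/3.3-.5)
cs=[(330,40),(766,66),(748,306),(318,284)]
w=np.array([onz("top",P(*c),14) for c in cs])
m=np.array([(85,155),(85,-145),(-85,-145),(-85,155)])
def f(p):
    r=R.from_euler('z',p[2]).as_matrix()[:2,:2]; return (m@r.T+p[:2]-w[:,:2]).ravel()
s=least_squares(f,[640,0,0]); print(s.x[:2],np.degrees(s.x[2]),s.fun.round(1))
r=R.from_euler('z',s.x[2]).as_matrix()[:2,:2]
cen=s.x[:2]+r@[0,80]; print("chamber",cen,"rim from ellipse",onz("top",P(420.5,148.5),89), "pivot",s.x[:2]+r@[45,-90])
L=np.cos(.42)*175-10*np.sin(.42); print("grip xy",s.x[:2]+r@[45-L,-90],"z",105+175*np.sin(.42)+10*np.cos(.42), "seen",onz("top",P(681,320),185))
print("stand corners",[onz("top",P(*c),50) for c in((120,325),(197,418),(93,488),(20,393))],"hole",onz("top",P(104,407),50))
print("rodtop",onz("top",P(48,399),158))
for c in((426,112),(391,130),(385,186),(419,210),(465,188),(471,142)): 
    b=onz("top",P(*c),36)[:2]; print("bead",b,(b-cen).round(1))
im=cv2.cvtColor(cv2.imread("pics/top0.png"),cv2.COLOR_BGR2GRAY)
# lid disc: hough on zoom
z=cv2.medianBlur(cv2.resize(im[205:295,420:515],None,fx=4,fy=4,interpolation=cv2.INTER_CUBIC),5)
c=cv2.HoughCircles(z,cv2.HOUGH_GRADIENT,1,400,param1=80,param2=20,minRadius=110,maxRadius=155); print(c)
x,y,rr=c[0,0]; rc=(205+(y+.5)/4-.5,420+(x+.5)/4-.5); print(rc,"lid",onz("top",rc,14),"rad mm",rr/4*1115/494)
for n in("station",): print(recognise("side","lid")[:2])
E
```

```text
[635.04574528   5.89346004] -4.9249591909608945 [-0.1 -1.   1.8  1.  -2.  -2.1  0.3  2. ]
chamber [641.91382073  85.59809942] rim from ellipse [640.5  85.5  89. ] pivot [672.15302007 -87.63755171]
grip xy [517.01495349 -74.26944725] z 185.48896868854786 seen [516.6 -72.9 185. ]
stand corners [array([535.6, 292.6,  50. ]), array([472.2, 242.1,  50. ]), array([427.6, 312.1,  50. ]), array([492.1, 360.2,  50. ])] hole [481.2 304.1  50. ]
rodtop [482.2 305.6 158. ]
bead [675.8  86.4] [33.9  0.8]
bead [664.2 110.4] [22.3 24.8]
bead [626.1 115.3] [-15.8  29.7]
bead [609.1  92.7] [-32.8   7.1]
bead [623.2  61.2] [-18.7 -24.4]
bead [654.4  56.4] [ 12.5 -29.2]
[[[186.5 189.5 135. ]]]
(np.float32(252.0), np.float32(466.25)) lid [ 456.5 -316.8   14. ] rad mm 76.17662
[{'at': [411.7, 322.8], 'confidence': 0.89}, {'at': [445.6, 194.5], 'confidence': 0.68}]
```

>>> apply_moves --targets "0 0 -0.12 -1.5 3.5 0 8.5; 0 0 -0.24 -3 7 0 8.5; 0 0 -0.3618 -4.5 10.5 0 8.5; 0 0 -0.3618 -6 14.2 0 8.5; 0 0 -0.3618 -7.26 17.16 0 8.5"

```text
time: 1.95
tool_pos: [348.5, 431.1, 231.4]
tcp_rot: [180.0, 0.0, 90.0]
ft_force: [-0.2, 0.2, -0.1]
finger_gap: 85.3
```

>>> apply_moves --targets "0 0 0 -3 3 0 8.5; 0 0 0 -6.5 6.5 0 8.5; 0 0 0 -10 10.5 0 8.5; 0 0 0 -12.8 13.48 0 8.5; 0 0 0 -12.8 13.48 0 8.5"

```text
time: 2.45
tool_pos: [485.4, 300.4, 231.3]
tcp_rot: [179.9, 0.1, 89.7]
ft_force: [0.4, 0.7, -0.3]
finger_gap: 85.1
```

>>> apply_moves --targets "0 0 0 0 0 3 8.5; 0 0 0 0 0 6 8.5; 0 0 0 0 0 9 8.5; 0 0 0 0 0 11.7 8.5; 0 0 0 0 0 11.7 8.5"

```text
time: 2.95
tool_pos: [478.4, 303.5, 109.6]
tcp_rot: [-179.6, 0.2, 90.0]
ft_force: [-0.7, 0.2, -1.4]
finger_gap: 85.0
```

```bash
python3 - <<'E'
from h import *
print(sense()["tool_pos"])
o=[]
for c in("top","side"):
    im=snapshot(c)[:,:,::-1]; p=proj(c,sense()["tool_pos"])[0].astype(int); print(c,proj(c,sense()["tool_pos"]))
    o.append(cv2.resize(im[max(p[0]-50,0):max(p[0]-50,0)+100,p[1]-65:p[1]+65],None,fx=3,fy=3,interpolation=cv2.INTER_CUBIC))
cv2.imwrite("pics/grip.png",np.hstack(o))
E
```

```text
[478.44457704 303.52728633 109.61974636]
top [[247.55786817 177.17625431]]
side [[159.32111144 296.9179263 ]]
```

View pics/grip.png

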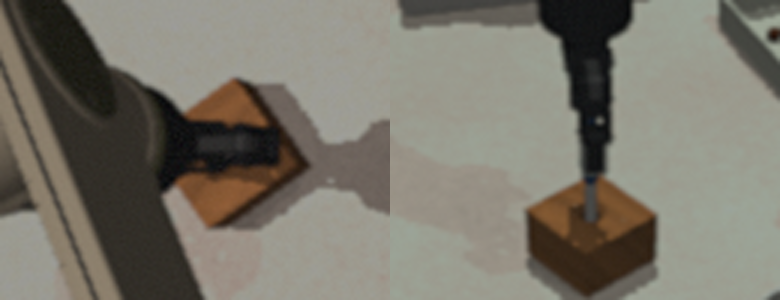

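The fingers straddle the rod: in the side crop the shaft comes out centred under the fingertips at crop (590,200). Closing.

>>> apply_moves --targets "0 0 0 0 0 0 0; 0 0 0 0 0 0 0; 0 0 0 0 0 0 0; 0 0 0 0 0 0 0; 0 0 0 0 0 0 0" --force 50

```text
time: 3.55
tool_pos: [482.2, 304.7, 114.8]
tcp_rot: [180.0, -0.0, 90.0]
ft_force: [0.6, 1.4, 6.9]
finger_gap: 13.0
```

>>> apply_moves --targets "0 0 0 0 0 0 0; 0 0 0 0 0 0 0; 0 0 0 0 0 0 0; 0 0 0 0 0 0 0; 0 0 0 0 0 0 0"

```text
time: 4.05
tool_pos: [482.3, 304.8, 114.8]
tcp_rot: [179.9, -0.0, 90.0]
ft_force: [0.3, -0.1, 4.9]
finger_gap: 12.6
```

>>> apply_moves --targets "0 0 0 0 0 -1 0; 0 0 0 0 0 -3.5 0; 0 0 0 0 0 -7 0; 0 0 0 0 0 -10.5 0; 0 0 0 0 0 -11 0"

```text
time: 4.55
tool_pos: [484.0, 305.4, 230.1]
tcp_rot: [179.6, -0.2, 90.0]
ft_force: [0.9, 0.2, 0.5]
finger_gap: 12.9
```

>>> apply_moves --targets "0 0 0 -1.5 1.1 0 0; 0 0 0 -4 2.9 0 0; 0 0 0 -7 5.1 0 0; 0 0 0 -9.8 7.1 0 0; 0 0 0 -10.95 7.95 0 0"

```text
time: 5.05
tool_pos: [562.3, 192.2, 223.5]
tcp_rot: [-179.9, 0.1, 89.9]
ft_force: [0.1, 0.6, -0.8]
finger_gap: 12.4
```

>>> apply_moves --targets "0 0 0 -3 2.2 0 0; 0 0 0 -6 4.4 0 0; 0 0 0 -9 6.5 0 0; 0 0 0 -10.6 7.7 0 0; 0 0 0 -10.95 7.95 0 0"

```text
time: 5.55
tool_pos: [641.4, 83.9, 223.5]
tcp_rot: [-179.9, 0.0, 89.9]
ft_force: [-0.7, 0.3, -0.4]
finger_gap: 12.7
```

>>> apply_moves --targets "0 0 0 0 0 0 0; 0 0 0 0 0 0 0; 0 0 0 0 0 0 0; 0 0 0 0 0 0 0; 0 0 0 0 0 0 0"

```text
time: 6.05
tool_pos: [640.7, 86.3, 224.5]
tcp_rot: [180.0, -0.0, 90.1]
ft_force: [0.0, -0.2, 0.2]
finger_gap: 12.8
```

```bash
python3 - <<'E'
from h import *
t=sense()["tool_pos"];print(sense())
im=snapshot("side")[:,:,::-1]; cv2.imwrite("pics/rod1.png",cv2.resize(im[100:300,250:480],None,fx=2.9,fy=2.9,interpolation=cv2.INTER_CUBIC))
print(proj("side",t),proj("side",t-[0,0,106]), proj("side",[641,85.5,89]),pl("side","rod_tip"))
E
```

```text
{'time': 6.05, 'joint_pos': array([ 3.12764923e+00,  1.47841655e+01,  7.77167718e+01,  3.67397223e-03,
        8.74875306e+01, -8.69341859e+01]), 'qd': array([-0.33709707,  0.11793525, -0.25085305, -0.05967587, -0.01139915,
        0.04187664]), 'joint_efforts': array([ 7.32941972e-02, -6.37354159e+01, -5.02513969e+01,  8.95634468e-03,
        4.42746881e-03,  5.68627220e-03]), 'tool_pos': array([640.69004874,  86.30840835, 224.49122432]), 'tcp_rot': array([ 1.79988681e+02, -4.28198965e-03,  9.00616749e+01]), 'ft_force': array([ 0.03976105, -0.20671986,  0.21327798]), 'wrist_torque': array([-0.01691665, -0.04893187,  0.03683283]), 'finger_gap': 12.821552496520876}
[[172.97971162 382.22665789]] [[210.86256023 378.14825383]] [[220.87263002 377.30156596]] [(0.5, [208.4, 377.2])]
```

View pics/rod1.png

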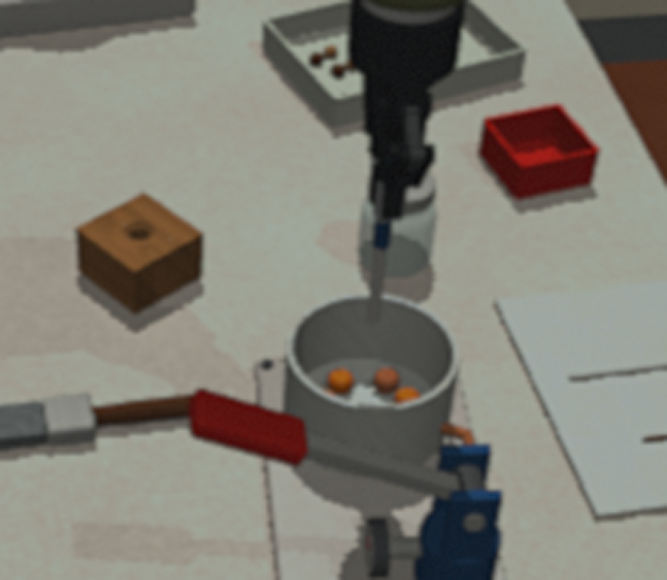

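The side crop shows the rod held upright, its tip at about (210,378) where predicted, and the rim centre at about (221,378), also as predicted. Lowering at the centre, then stirring.

>>> apply_moves --targets "0 0 0 0 0 2 0; 0 0 0 0 0 4.5 0; 0 0 0 0 0 7 0; 0 0 0 0 0 8.8 0; 0 0 0 0 0 9.4 0"

```text
time: 6.65
tool_pos: [639.3, 85.5, 127.4]
tcp_rot: [-179.8, 0.0, 90.0]
ft_force: [-0.3, 0.7, -0.7]
finger_gap: 12.6
```

>>> apply_moves --targets "0 0 0 0 0 0 0; 0 0 0 0 0 0 0; 0 0 0 0 0 0 0; 0 0 0 0.8 0 0 0; 0 0 0 1.6 0 0 0"

```text
time: 7.15
tool_pos: [641.5, 102.1, 131.3]
tcp_rot: [179.9, -0.0, 90.0]
ft_force: [-0.2, -0.9, -0.8]
finger_gap: 12.6
```

>>> apply_moves --targets "0 0 0 1.6 0 0 0; 0 0 0 1.17 -1.6 0 0; 0 0 0 0 -2.77 0 0; 0 0 0 -1.6 -3.2 0 0; 0 0 0 -3.2 -2.77 0 0"

```text
time: 7.65
tool_pos: [612.8, 69.5, 130.4]
tcp_rot: [-180.0, -0.0, 90.1]
ft_force: [0.1, 0.5, -0.6]
finger_gap: 12.5
```

>>> apply_moves --targets "0 0 0 -1.17 1.17 0 0; 0 0 0 -1.6 2.77 0 0; 0 0 0 -1.17 4.37 0 0; 0 0 0 0 5.54 0 0; 0 0 0 1.6 5.97 0 0"

```text
time: 8.15
tool_pos: [674.7, 84.2, 130.3]
tcp_rot: [180.0, 0.0, 89.9]
ft_force: [-0.2, 0.1, -0.8]
finger_gap: 12.6
```

>>> apply_moves --targets "0 0 0 1.6 -0.43 0 0; 0 0 0 2.77 -1.6 0 0; 0 0 0 3.2 -3.2 0 0; 0 0 0 2.77 -4.8 0 0; 0 0 0 1.6 -5.97 0 0"

```text
time: 8.65
tool_pos: [611.6, 103.5, 130.1]
tcp_rot: [-180.0, -0.0, 90.1]
ft_force: [-0.5, -0.6, 0.2]
finger_gap: 12.7
```

>>> apply_moves --targets "0 0 0 -1.6 -0.43 0 0; 0 0 0 -3.2 0 0 0; 0 0 0 -4.37 1.17 0 0; 0 0 0 -4.8 2.77 0 0; 0 0 0 -4.37 4.37 0 0"

```text
time: 9.15
tool_pos: [658.3, 55.3, 130.6]
tcp_rot: [180.0, 0.0, 89.9]
ft_force: [-0.0, 0.9, 0.5]
finger_gap: 13.0
```

```bash
python3 - <<'E'
from h import *
print(sense()["tool_pos"])
o=[]
for c,b in(("top",(115,215,230,340)),("side",(150,260,320,440))):
    im=snapshot(c)[:,:,::-1]
    o.append(cv2.resize(im[b[0]:b[1],b[2]:b[3]],(390,360),interpolation=cv2.INTER_CUBIC))
    print(c,pl(c,"bead0"),pl(c,"rod_tip"))
cv2.imwrite("pics/stir1.png",np.hstack(o))
E
```

```text
[658.31287271  55.32109179 130.56042574]
top [(0.62, [251.2, 190.9]), (0.59, [158.7, 278.1]), (0.58, [169.2, 263.5]), (0.56, [192.2, 297.6]), (0.41, [195.8, 275.4]), (0.37, [172.7, 308.7])] [(0.55, [171.0, 299.9])]
side [(0.61, [224.0, 377.5]), (0.44, [234.2, 390.0])] [(0.72, [246.2, 282.4]), (0.41, [217.6, 377.8])]
```

View pics/stir1.png

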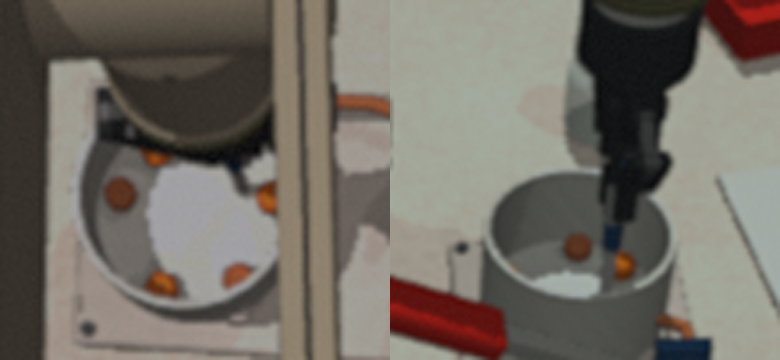

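The crops show five beads pushed out to the wall, in top-camera pixels: orange (158,274), terracotta (169,264), orange (194,275), terracotta (192,297), orange (170,306). Each is over 20 mm from any same-coloured start. The sixth is hidden. Taking the rod back to its stand.

>>> apply_moves --targets "0 0 0 1.4 -0.8 0 0; 0 0 0 2.77 -1.6 0 0; 0 0 0 2.77 -1.6 -3 0; 0 0 0 2.77 -1.6 -6.5 0; 0 0 0 2.77 -1.6 -9.4 0"

```text
time: 9.95
tool_pos: [640.0, 87.3, 226.1]
tcp_rot: [180.0, -0.0, 90.1]
ft_force: [0.1, 0.5, 1.2]
finger_gap: 12.6
```

>>> apply_moves --targets "0 0 0 0 0 0 0; 0 0 0 3 -2.2 0 0; 0 0 0 6 -4.4 0 0; 0 0 0 9 -6.5 0 0; 0 0 0 10.95 -7.95 0 0"

```text
time: 10.45
tool_pos: [558.7, 197.8, 223.5]
tcp_rot: [-179.9, -0.0, 90.1]
ft_force: [-0.3, 0.0, -0.7]
finger_gap: 12.6
```

>>> apply_moves --targets "0 0 0 3 -2.2 0 0; 0 0 0 6 -4.4 0 0; 0 0 0 8.5 -6.2 0 0; 0 0 0 10.2 -7.4 0 0; 0 0 0 10.95 -7.95 0 0"

```text
time: 10.95
tool_pos: [479.4, 306.6, 223.6]
tcp_rot: [-179.9, -0.0, 90.2]
ft_force: [0.7, -0.2, 0.1]
finger_gap: 12.7
```

>>> apply_moves --targets "0 0 0 0 0 0 0; 0 0 0 0 0 0 0; 0 0 0 0 0 2 0; 0 0 0 0 0 4.5 0; 0 0 0 0 0 5.7 0"

```text
time: 11.45
tool_pos: [481.6, 302.9, 164.8]
tcp_rot: [-179.9, 0.1, 89.9]
ft_force: [-0.5, 0.0, -1.2]
finger_gap: 12.9
```

>>> apply_moves --targets "0 0 0 0 0 0 0; 0 0 0 0 0 0 0; 0 0 0 0 0 0 0; 0 0 0 0 0 0 0; 0 0 0 0 0 0 0"

```text
time: 11.95
tool_pos: [482.5, 304.8, 168.3]
tcp_rot: [179.9, -0.0, 90.0]
ft_force: [0.3, 0.0, -1.4]
finger_gap: 12.8
```

```bash
python3 - <<'E'
from h import *
t=sense()["tool_pos"];print(t)
o=[]
for c,b in(("top",(115,215,230,340)),("side",(130,230,240,350))):
    im=snapshot(c)[:,:,::-1]
    o.append(cv2.resize(im[b[0]:b[1],b[2]:b[3]],(390,360),interpolation=cv2.INTER_CUBIC))
    print(c,pl(c,"bead0"),pl(c,"rod_tip"),proj(c,t-[0,0,106.8]),proj(c,[482,304.5,50]))
cv2.imwrite("pics/stand1.png",np.hstack(o))
E
```

```text
[482.45139734 304.79101592 168.26968989]
top [(0.64, [156.7, 291.0]), (0.6, [194.8, 274.8]), (0.49, [158.3, 275.4]), (0.45, [167.1, 264.8]), (0.41, [189.8, 297.9])] [(0.4, [147.1, 193.2])] [[247.23718613 184.26357302]] [[247.63116962 185.96653392]]
side [(0.64, [235.0, 388.8]), (0.53, [226.2, 375.9])] [(0.47, [175.9, 295.1])] [[176.29786318 297.69378292]] [[179.94457725 297.60046707]]
```

View pics/stand1.png

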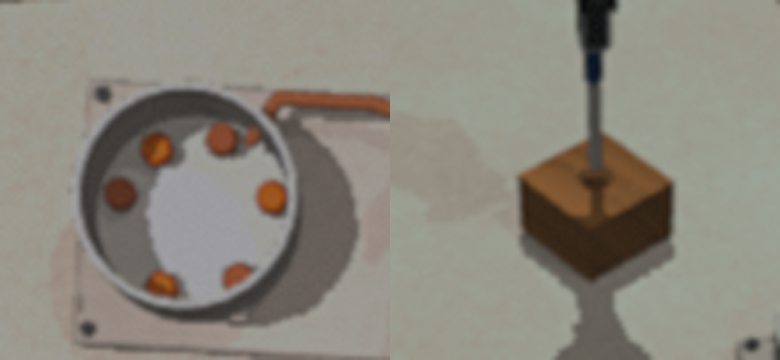

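All six beads are in the chamber, along the wall. The rod tip (crop 595,168) sits right above the hole (crop 595,180). Inserting and releasing.

>>> apply_moves --targets "0 0 0 0 0 1 0; 0 0 0 0 0 2.2 0; 0 0 0 0 0 3.5 0; 0 0 0 0 0 4.6 0; 0 0 0 0 0 5.2 0"

```text
time: 12.75
tool_pos: [481.8, 304.4, 114.5]
tcp_rot: [-180.0, 0.0, 90.0]
ft_force: [-3.7, -3.0, 29.8]
finger_gap: 13.0
```

>>> apply_moves --targets "0 0 0 0 0 0 0; 0 0 0 0 0 0 0; 0 0 0 0 0 0 5; 0 0 0 0 0 0 5; 0 0 0 0 0 0 5"

```text
time: 13.25
tool_pos: [481.9, 304.5, 115.2]
tcp_rot: [-180.0, 0.0, 90.0]
ft_force: [0.1, -0.4, -0.1]
finger_gap: 49.7
```

>>> apply_moves --targets "0 0 0 0 0 0 5; 0 0 0 0 0 0 5; 0 0 0 0 0 -1 5; 0 0 0 0 0 -3 5; 0 0 0 0 0 -6 5"

```text
time: 13.75
tool_pos: [480.8, 304.0, 174.7]
tcp_rot: [-179.8, 0.1, 90.0]
ft_force: [-0.1, 0.4, -0.2]
finger_gap: 50.2
```

>>> apply_moves --targets "0 0 0 0 0 -4 5; 0 0 0 0 0 -8 5; 0 0 0 0 0 -9 5; 0 0 0 -2 0 -9 5; 0 0 0 -6 0 -9 5"

```text
time: 14.25
tool_pos: [481.9, 245.8, 266.3]
tcp_rot: [179.9, -0.1, 90.2]
ft_force: [0.2, -1.4, 0.3]
finger_gap: 50.1
```

```bash
python3 - <<'E'
from h import *
t=sense()["tool_pos"];print(t)
o=[]
im=snapshot("side")[:,:,::-1]; cv2.imwrite("pics/side2.png",im)
print(pl("side","rod"),pl("side","rod_tip"),pl("side","lid"),proj("side",[[482,304.5,8],[482,304.5,158]]))
print("knob tri check: lid knob top proj",proj("side",[457,-318,48]),proj("side",[457,-318,14]))
# lid disc ellipse in side
g=im[370:450,275:370]; S=cv2.cvtColor(g,cv2.COLOR_BGR2GRAY)
h=cv2.resize(np.vstack([cv2.resize(im[140:240,240:370],(520,400)),]),None,fx=.75,fy=.75)
k=cv2.resize(g,None,fx=3.75,fy=3.75,interpolation=cv2.INTER_CUBIC)
cv2.imwrite("pics/c5.png",np.hstack([h,k[:300]]))
E
```

```text
[481.91920992 245.75083269 266.32285366]
[] [] [(0.86, [408.0, 319.2]), (0.81, [454.1, 194.4])] [[192.67119673 297.85540599]
 [144.78620934 296.89617661]]
knob tri check: lid knob top proj [[396.9773103  320.36444204]] [[406.80126005 320.14990047]]
```

View pics/c5.png

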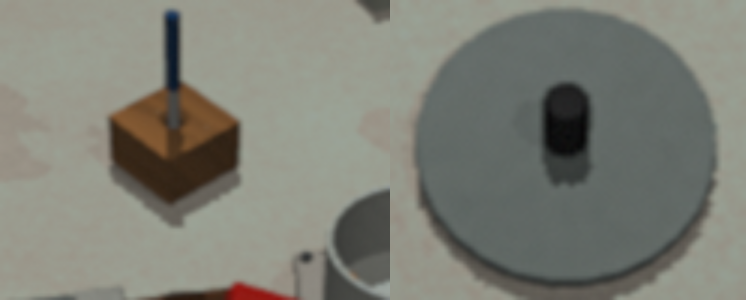

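The rod stands in its stand, and the small lid's knob top is at about side pixel (397,322), so the lid is at about (459,-318). Moving over it.

>>> apply_moves --targets "0 0 0 -4 -0.2 0 5; 0 0 0 -8 -0.4 0 5; 0 0 0 -12 -0.6 0 5; 0 0 0 -16 -0.8 0 5; 0 0 0 -19 -0.8 0 5"

```text
time: 14.95
tool_pos: [473.7, 53.4, 265.4]
tcp_rot: [180.0, 0.0, 90.0]
ft_force: [0.1, -0.0, 0.6]
finger_gap: 50.2
```

>>> apply_moves --targets "0 0 0 -4 -0.2 0 5; 0 0 0 -8 -0.4 0 5; 0 0 0 -12 -0.6 0 5; 0 0 0 -16 -0.8 0 5; 0 0 0 -19 -0.8 0 5"

```text
time: 15.45
tool_pos: [466.0, -136.9, 265.4]
tcp_rot: [180.0, 0.0, 90.0]
ft_force: [1.2, -0.5, 0.5]
finger_gap: 50.2
```

>>> apply_moves --targets "0 0 0 -4 -0.2 0 5; 0 0 0 -8 -0.4 0 5; 0 0 0 -12 -0.6 0 5; 0 0 0 -15.5 -0.75 0 5; 0 0 0 -18.2 -0.75 0 5"

```text
time: 15.95
tool_pos: [458.7, -319.0, 265.1]
tcp_rot: [180.0, -0.0, 90.0]
ft_force: [0.8, 0.2, 0.1]
finger_gap: 50.0
```

>>> apply_moves --targets "0 0 0 0 0 0 5; 0 0 0 0 0 3 5; 0 0 0 0 0 7.5 5; 0 0 0 0 0 12 5; 0 0 0 0 0 14 5"

```text
time: 16.45
tool_pos: [457.0, -314.2, 120.3]
tcp_rot: [-179.7, -0.3, 90.1]
ft_force: [-1.2, -0.5, -0.7]
finger_gap: 49.8
```

```bash
python3 - <<'E'
from h import *
s=sense();t=s["tool_pos"];print(t,s["tcp_rot"],s["joint_pos"])
snapshot("top");print(pl("top","lid"))
E
```

```text
[ 456.97917792 -314.22660006  120.28263173] [-179.72871649   -0.27087132   90.06414694] [-3.98325348e+01  5.46379659e+00  9.92841964e+01  3.48992965e-02
  7.56338767e+01 -1.29906095e+02]
[(0.97, [251.2, 465.1]), (0.58, [353.4, 491.3])]
```

>>> apply_moves --targets "0 0 0 0 0 2.5 5; 0 0 0 0 0 5 5; 0 0 0 0 0 7.5 5; 0 0 0 0 0 9.5 5; 0 0 0 0 0 10.4 5"

```text
time: 17.05
tool_pos: [459.0, -316.8, 21.2]
tcp_rot: [-180.0, -0.0, 90.0]
ft_force: [0.5, 0.2, -0.6]
finger_gap: 50.5
```

>>> apply_moves --targets "0 0 0 0 0 0 5; 0 0 0 0 0 0 5; 0 0 0 0 0 0 5; 0 0 0 0 0 0 1.5; 0 0 0 0 0 0 1.5" --force 50

```text
time: 17.55
tool_pos: [459.0, -318.0, 22.4]
tcp_rot: [179.9, 0.1, 90.0]
ft_force: [-4.8, 6.0, 20.8]
finger_gap: 22.4
```

>>> apply_moves --targets "0 0 0 0 0 0 1.5; 0 0 0 0 0 0 1.5; 0 0 0 0 0 0 1.5; 0 0 0 0 0 0 1.5; 0 0 0 0 0 0 1.5"

```text
time: 18.05
tool_pos: [459.1, -318.0, 22.5]
tcp_rot: [179.9, 0.1, 90.0]
ft_force: [-1.9, 1.1, 6.3]
finger_gap: 22.2
```

>>> apply_moves --targets "0 0 0 0 0 -0.5 1.5; 0 0 0 0 0 -1.5 1.5; 0 0 0 0 0 -3 1.5; 0 0 0 0 0 -4.5 1.5; 0 0 0 0 0 -5 1.5" --force 80

```text
time: 18.55
tool_pos: [459.8, -318.6, 74.4]
tcp_rot: [179.8, 0.2, 90.0]
ft_force: [0.7, -0.8, -3.0]
finger_gap: 21.4
```

>>> apply_moves --targets "0 0 0 0 0 -3 1.5; 0 0 0 0 0 -7 1.5; 0 0 0 0 0 -11 1.5; 0 0 0 0 0 -15 1.5; 0 0 0 0 0 -19 1.5"

```text
time: 19.05
tool_pos: [458.2, -317.3, 263.4]
tcp_rot: [180.0, 0.0, 90.0]
ft_force: [-0.5, -0.9, -3.8]
finger_gap: 21.3
```

>>> apply_moves --targets "0 0 0 0 0 0 1.5; 0 0 0 2.5 1.2 0 1.5; 0 0 0 6 2.7 0 1.5; 0 0 0 10 4.5 0 1.5; 0 0 0 13.45 6.07 0 1.5"

```text
time: 19.55
tool_pos: [519.3, -181.2, 260.6]
tcp_rot: [-180.0, -0.0, 90.0]
ft_force: [1.0, -0.3, -3.7]
finger_gap: 21.5
```

>>> apply_moves --targets "0 0 0 3 1.35 0 1.5; 0 0 0 6 2.7 0 1.5; 0 0 0 8.5 3.85 0 1.5; 0 0 0 11 4.95 0 1.5; 0 0 0 13.45 6.07 0 1.5"

```text
time: 20.05
tool_pos: [579.8, -47.2, 260.5]
tcp_rot: [-179.9, -0.0, 90.0]
ft_force: [0.6, -0.0, -3.8]
finger_gap: 21.1
```

>>> apply_moves --targets "0 0 0 3 1.35 0 1.5; 0 0 0 6 2.7 0 1.5; 0 0 0 9 4.05 0 1.5; 0 0 0 12 5.4 0 1.5; 0 0 0 13.45 6.07 0 1.5"

```text
time: 20.55
tool_pos: [640.6, 88.7, 260.2]
tcp_rot: [-179.9, -0.0, 90.1]
ft_force: [0.4, -0.1, -4.3]
finger_gap: 20.8
```

```bash
python3 - <<'E'
from h import *
s=sense();t=s["tool_pos"];print(t,s["tcp_rot"],s["finger_gap"],s["ft_force"],s["wrist_torque"])
im=snapshot("side")[:,:,::-1]; cv2.imwrite("pics/lid1.png",cv2.resize(im[60:310,240:500],None,fx=2.3,fy=2.3,interpolation=cv2.INTER_CUBIC))
o=t-[0,0,22.5]
print(pl("side","lid"),proj("side",o))
a=np.linspace(0,2*np.pi,8,endpoint=False); print((proj("side",o+np.c_[74*np.cos(a),74*np.sin(a),14+0*a])-[60,240])*2.3)
E
```

```text
[640.63370278  88.73435559 260.15153458] [-1.79926402e+02 -4.38476982e-02  9.01142337e+01] 20.827811083557705 [ 0.35434394 -0.14851854 -4.34075693] [-0.00646027  0.03674731  0.02669542]
[(0.79, [457.3, 198.1]), (0.67, [168.9, 386.0])] [[167.25631023 382.49794802]]
[[228.41688049 408.9720541 ]
 [196.8535167  372.20673133]
 [187.38731206 312.56208287]
 [204.55518609 261.83292164]
 [240.06373758 248.19221955]
 [274.29281575 282.79776763]
 [285.30733254 347.11662552]
 [265.47009029 400.00133395]]
```

View pics/lid1.png

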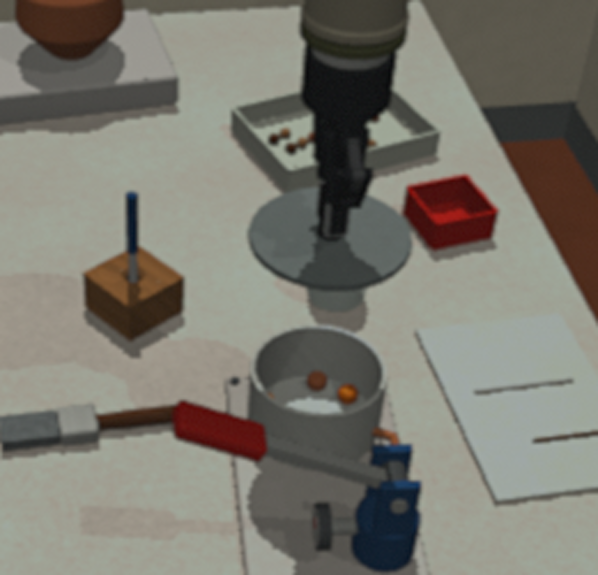

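The lid hangs level and centred on the TCP (seen spanning crop x 248–411, predicted 248–409), above the chamber. Lowering.

>>> apply_moves --targets "0 0 0 0 0 0 1.5; 0 0 0 0 0 2 1.5; 0 0 0 0 0 5 1.5; 0 0 0 0 0 8 1.5; 0 0 0 0 0 10.5 1.5"

```text
time: 21.15
tool_pos: [639.6, 84.3, 154.5]
tcp_rot: [-179.9, 0.0, 89.9]
ft_force: [0.5, 0.1, -4.3]
finger_gap: 21.4
```

>>> apply_moves --targets "0 0 0 0 0 1 1.5; 0 0 0 0 0 2.2 1.5; 0 0 0 0 0 3.2 1.5; 0 0 0 0 0 3.8 1.5; 0 0 0 0 0 4.2 1.5"

```text
time: 21.65
tool_pos: [640.9, 86.0, 114.5]
tcp_rot: [180.0, -0.0, 90.0]
ft_force: [-0.4, -0.5, -4.2]
finger_gap: 21.1
```

>>> apply_moves --targets "0 0 0 0 0 0 1.5; 0 0 0 0 0 0 1.5; 0 0 0 0 0 0.2 1.5; 0 0 0 0 0 0.4 1.5; 0 0 0 0 0 0.6 1.5"

```text
time: 22.15
tool_pos: [640.7, 86.1, 108.4]
tcp_rot: [180.0, -0.0, 90.0]
ft_force: [-0.4, -0.1, -4.2]
finger_gap: 21.2
```

>>> apply_moves --targets "0 0 0 0 0 0.1 1.5; 0 0 0 0 0 0.2 1.5; 0 0 0 0 0 0.3 1.5; 0 0 0 0 0 0.35 1.5; 0 0 0 0 0 0.35 1.5"

```text
time: 22.65
tool_pos: [640.7, 86.0, 105.7]
tcp_rot: [180.0, 0.0, 90.0]
ft_force: [-4.2, 0.5, 5.0]
finger_gap: 21.7
```

Contact force shows at z 105.7, the expected seated height. Releasing.

>>> apply_moves --targets "0 0 0 0 0 0 4; 0 0 0 0 0 0 4; 0 0 0 0 0 0 4; 0 0 0 0 0 0 4; 0 0 0 0 0 -0.5 4"

```text
time: 23.15
tool_pos: [640.0, 86.0, 109.0]
tcp_rot: [-179.9, 0.0, 90.0]
ft_force: [0.4, 0.4, -0.4]
finger_gap: 40.0
```

>>> apply_moves --targets "0 0 0 0 0 -2 4; 0 0 0 0 0 -5 4; 0 0 0 0 0 -9 4; 0 0 0 0 0 -12 4; 0 0 0 0 0 -14 4"

```text
time: 23.65
tool_pos: [641.6, 86.1, 253.8]
tcp_rot: [179.7, -0.0, 90.0]
ft_force: [0.8, -0.5, -0.0]
finger_gap: 40.1
```

```bash
python3 - <<'E'
from h import *
s=sense();t=s["tool_pos"];print(t,s["finger_gap"])
im=snapshot("side")[:,:,::-1]; cv2.imwrite("pics/lid2.png",cv2.resize(im[120:300,270:460],None,fx=3,fy=3,interpolation=cv2.INTER_CUBIC))
o=np.array([641,85.5,83])
print(pl("side","lid"),proj("side",o))
a=np.linspace(0,2*np.pi,24,endpoint=False); p=((proj("side",o+np.c_[74*np.cos(a),74*np.sin(a),14+0*a])-[120,270])*3);print("rows",p[:,0].min(),p[:,0].max(),"cols",p[:,1].min(),p[:,1].max())
print("knob top",(proj("side",o+[0,0,48])-[120,270])*3)
E
```

```text
[641.60161081  86.11136545 253.84183282] 40.11838020934961
[(0.69, [455.8, 195.5]), (0.65, [224.6, 379.2])] [[222.82574243 377.09056473]]
rows 231.86503566488543 362.90336549725873 cols 224.8459861190663 421.6250073946918
knob top [[260.53499839 326.45105262]]
```

View pics/lid2.png

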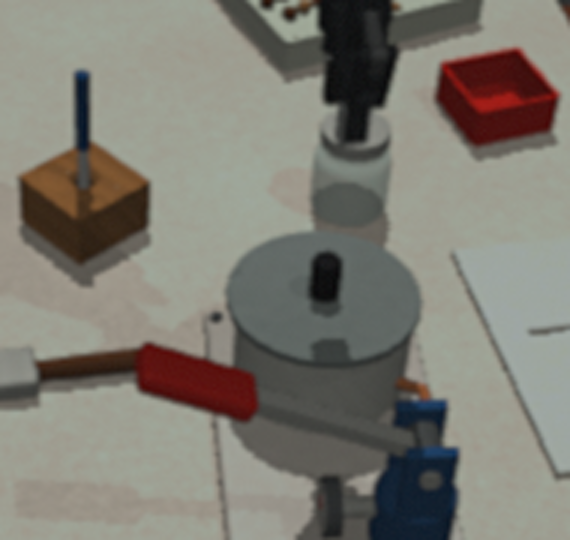

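The lid is seated flat and centred: its edge spans crop cols 227–421 and rows 232–362, against predicted 225–422 and 232–363. Now the lever.

>>> apply_moves --targets "0 0 0 0 0 0 0; 0 0 0 -2.5 -2 0 0; 0 0 0 -6 -5 0 0; 0 0 0 -9.5 -8 0 0; 0 0 0 -12 -10 0 0"

```text
time: 24.25
tool_pos: [537.8, -35.4, 247.2]
tcp_rot: [-179.8, -0.0, 90.0]
ft_force: [0.5, 0.2, 0.1]
finger_gap: -0.0
```

>>> apply_moves --targets "0 0 0 -2 -1.5 0 0; 0 0 0 -3.9 -3 0 0; 0 0 0 -3.9 -3 1.5 0; 0 0 0 -3.9 -3 3 0; 0 0 0 -3.9 -3 4 0"

```text
time: 24.75
tool_pos: [509.5, -72.0, 206.4]
tcp_rot: [-179.8, -0.1, 90.0]
ft_force: [0.3, 0.3, 0.1]
finger_gap: -0.2
```

```bash
python3 - <<'E'
from h import *
s=sense();t=s["tool_pos"];print(t,s["finger_gap"],s["ft_force"])
im=snapshot("side")[:,:,::-1]; cv2.imwrite("pics/pump1.png",cv2.resize(im[120:320,260:460],None,fx=3,fy=3,interpolation=cv2.INTER_CUBIC))
print((proj("side",t)-[120,260])*3,(proj("side",[t[0],t[1],188])-[120,260])*3)
E
```

```text
[509.51107724 -72.03615712 206.37347956] -0.17917764025119737 [0.33260147 0.3132166  0.08717415]
[[348.32641984 214.23657436]] [[368.92893032 213.5282298 ]]
```

View pics/pump1.png

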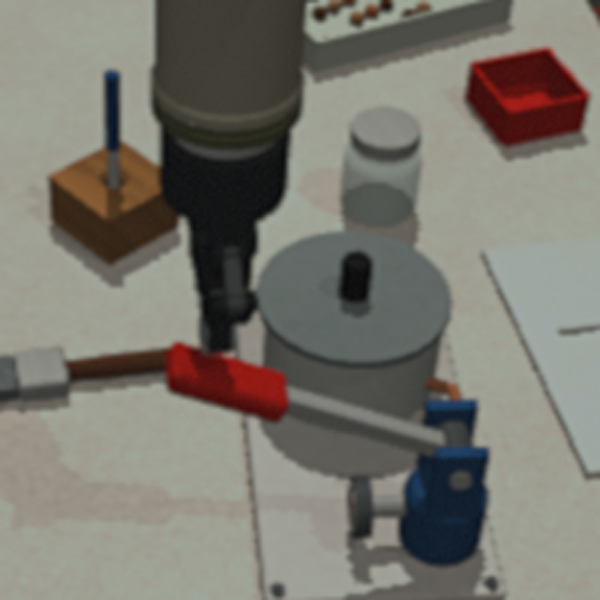

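The fingertips (crop 214,352) are just above the middle of the red grip. First stroke.

>>> apply_moves --targets "0 0 0 0 0 2 0; 0 0 0 0 0 4.5 0; 0 0 0 0 0 7 0; 0 0 0 0 0 9 0; 0 0 0 0 0 11 0"

```text
time: 25.3
tool_pos: [510.1, -72.0, 98.6]
tcp_rot: [-179.9, -0.0, 90.1]
ft_force: [-3.4, 0.5, 8.7]
finger_gap: 0.2
```

>>> apply_moves --targets "0 0 0 0 0 1.2 0; 0 0 0 0 0 2.2 0; 0 0 0 0 0 2.9 0; 0 0 0 0 0 2.9 0; 0 0 0 0 0 2.9 0"

```text
time: 25.8
tool_pos: [512.0, -72.3, 71.5]
tcp_rot: [179.9, 0.0, 90.1]
ft_force: [0.2, -0.0, 8.6]
finger_gap: -0.4
```

```bash
python3 - <<'E'
from h import *
s=sense();t=s["tool_pos"];print(t,s["ft_force"])
E
```

```text
[512.02800936 -72.28670285  71.45267869] [ 0.19461081 -0.02272749  8.55687008]
```

>>> apply_moves --targets "0 0 0 0 0 0.2 0; 0 0 0 0 0 0.4 0; 0 0 0 0 0 0.6 0; 0 0 0 0 0 0.8 0; 0 0 0 0 0 0.8 0"

```text
time: 26.3
tool_pos: [513.4, -72.5, 64.6]
tcp_rot: [179.7, 0.0, 90.1]
ft_force: [2.3, 0.6, 11.0]
finger_gap: 0.5
```

The force and position show the stop at z≈64.6. Lifting, then two more full strokes.

>>> apply_moves --targets "0 0 0 0 0 -3 0; 0 0 0 0 0 -6.5 0; 0 0 0 0 0 -10 0; 0 0 0 0 0 -13 0; 0 0 0 0 0 -14.7 0"

```text
time: 26.8
tool_pos: [512.1, -72.3, 212.6]
tcp_rot: [179.8, 0.0, 90.1]
ft_force: [0.3, 0.2, -0.8]
finger_gap: -0.1
```

>>> apply_moves --targets "0 0 0 0 0 0 0; 0 0 0 0 0 0 0; 0 0 0 0 0 0 0; 0 0 0 0 0 0 0; 0 0 0 0 0 0 0"

```text
time: 27.3
tool_pos: [509.9, -72.8, 208.5]
tcp_rot: [-179.9, -0.0, 90.0]
ft_force: [0.5, -0.5, -0.0]
finger_gap: -0.1
```

```bash
python3 - <<'E'
from h import *
s=sense();t=s["tool_pos"];print(t,s["ft_force"])
im=snapshot("side")[:,:,::-1]; cv2.imwrite("pics/pump2.png",im)
a=cv2.imread("pics/pump1.png"); b=cv2.resize(im[120:320,260:460],None,fx=3,fy=3,interpolation=cv2.INTER_CUBIC)
f=lambda i:np.argwhere((i[330:430,150:300,2]>130)&(i[330:430,150:300,1]<60))
for i in(a,b): p=f(i); print(len(p),p.mean(0),p.min(0),p.max(0))
E
```

```text
[509.93359349 -72.75721604 208.45930386] [ 0.50474363 -0.50124302 -0.01204754]
1958 [45.96680286 90.36108274] [14 23] [ 72 135]
1973 [45.82007096 90.28433857] [14 23] [ 73 135]
```

Lever is fully back up (the red grip is in the same pixels as before). Strokes 2 and 3, plus a spare fourth for margin.

>>> apply_moves --targets "0 0 0 0 0 2.5 0; 0 0 0 0 0 5.5 0; 0 0 0 0 0 8.5 0; 0 0 0 0 0 11 0; 0 0 0 0 0 12.5 0"

```text
time: 27.85
tool_pos: [510.8, -73.1, 83.8]
tcp_rot: [180.0, 0.0, 90.0]
ft_force: [1.2, -0.0, 9.2]
finger_gap: -0.0
```

>>> apply_moves --targets "0 0 0 0 0 1 0; 0 0 0 0 0 1.7 0; 0 0 0 0 0 2.2 0; 0 0 0 0 0 2.2 0; 0 0 0 0 0 2.2 0"

```text
time: 28.35
tool_pos: [512.9, -73.5, 64.8]
tcp_rot: [179.7, 0.1, 90.0]
ft_force: [1.9, 0.6, 9.8]
finger_gap: -0.3
```

>>> apply_moves --targets "0 0 0 0 0 -3 0; 0 0 0 0 0 -6.5 0; 0 0 0 0 0 -10 0; 0 0 0 0 0 -13 0; 0 0 0 0 0 -14.7 0"

```text
time: 28.85
tool_pos: [511.9, -73.3, 213.3]
tcp_rot: [179.7, 0.1, 90.0]
ft_force: [0.6, -1.1, -0.6]
finger_gap: 0.5
```

>>> apply_moves --targets "0 0 0 0 0 0 0; 0 0 0 0 0 0 0; 0 0 0 0 0 0 0; 0 0 0 0 0 0 0; 0 0 0 0 0 0 0"

```text
time: 29.35
tool_pos: [509.9, -72.8, 208.5]
tcp_rot: [-179.9, -0.0, 90.0]
ft_force: [-0.4, 1.1, 0.5]
finger_gap: 0.1
```

>>> apply_moves --targets "0 0 0 0 0 2.5 0; 0 0 0 0 0 5.5 0; 0 0 0 0 0 8.5 0; 0 0 0 0 0 11 0; 0 0 0 0 0 12.5 0"

```text
time: 29.85
tool_pos: [510.7, -73.0, 83.6]
tcp_rot: [180.0, 0.0, 90.0]
ft_force: [1.7, 0.6, 8.9]
finger_gap: -0.2
```

>>> apply_moves --targets "0 0 0 0 0 1 0; 0 0 0 0 0 1.7 0; 0 0 0 0 0 2.2 0; 0 0 0 0 0 2.2 0; 0 0 0 0 0 2.2 0"

```text
time: 30.35
tool_pos: [512.7, -73.4, 64.6]
tcp_rot: [179.8, 0.0, 90.0]
ft_force: [2.1, -0.0, 8.9]
finger_gap: 0.3
```

>>> apply_moves --targets "0 0 0 0 0 -3 0; 0 0 0 0 0 -6.5 0; 0 0 0 0 0 -10 0; 0 0 0 0 0 -13 0; 0 0 0 0 0 -14.7 0"

```text
time: 30.85
tool_pos: [511.8, -73.2, 213.0]
tcp_rot: [179.8, 0.1, 90.0]
ft_force: [0.6, -0.2, -0.5]
finger_gap: -0.2
```

>>> apply_moves --targets "0 0 0 0 0 0 0; 0 0 0 0 0 0 0; 0 0 0 0 0 0 0; 0 0 0 0 0 0 0; 0 0 0 0 0 0 0"

```text
time: 31.35
tool_pos: [509.9, -72.8, 208.5]
tcp_rot: [-179.9, -0.0, 90.0]
ft_force: [-0.5, -0.4, 0.5]
finger_gap: -0.0
```

>>> apply_moves --targets "0 0 0 0 0 2.5 0; 0 0 0 0 0 5.5 0; 0 0 0 0 0 8.5 0; 0 0 0 0 0 11 0; 0 0 0 0 0 12.5 0"

```text
time: 31.85
tool_pos: [510.7, -73.0, 83.6]
tcp_rot: [180.0, 0.0, 90.0]
ft_force: [1.6, 1.4, 8.3]
finger_gap: -0.2
```

>>> apply_moves --targets "0 0 0 0 0 1 0; 0 0 0 0 0 1.7 0; 0 0 0 0 0 2.2 0; 0 0 0 0 0 2.2 0; 0 0 0 0 0 2.2 0"

```text
time: 32.35
tool_pos: [512.7, -73.3, 64.6]
tcp_rot: [179.8, 0.0, 90.0]
ft_force: [1.4, 0.0, 9.2]
finger_gap: -0.0
```

>>> apply_moves --targets "0 0 0 0 0 -3 0; 0 0 0 0 0 -6.5 0; 0 0 0 0 0 -10 0; 0 0 0 0 0 -13.5 0; 0 0 0 0 0 -17 0"

```text
time: 32.85
tool_pos: [510.4, -72.9, 234.1]
tcp_rot: [-180.0, -0.0, 90.0]
ft_force: [0.6, 0.1, 0.3]
finger_gap: -0.2
```

>>> apply_moves --targets "0 0 0 0 0 -2 0; 0 0 0 0 -2 -3 0; 0 0 0 0 -5 -3 0; 0 0 0 0 -7 -3 0; 0 0 0 0 -8 -3 0"

```text
time: 33.35
tool_pos: [429.4, -72.9, 262.6]
tcp_rot: [-180.0, 0.0, 90.0]
ft_force: [0.4, 0.3, 0.0]
finger_gap: -0.1
```

```bash
python3 - <<'E'
from h import *
s=sense();t=s["tool_pos"];print(s["time"],t,s["ft_force"])
im=snapshot("side")[:,:,::-1]; cv2.imwrite("pics/end.png",im)
b=cv2.resize(im[120:320,260:460],None,fx=3,fy=3,interpolation=cv2.INTER_CUBIC); cv2.imwrite("pics/endc.png",b)
p=np.argwhere((b[330:430,150:300,2]>130)&(b[330:430,150:300,1]<60)); print(len(p),p.mean(0),p.min(0),p.max(0))
E
```

```text
33.35 [429.4053951  -72.9408766  262.64619833] [0.3995204  0.34363841 0.04669773]
3111 [42.13532626 77.54162649] [14 22] [ 71 134]
```

View pics/end.png

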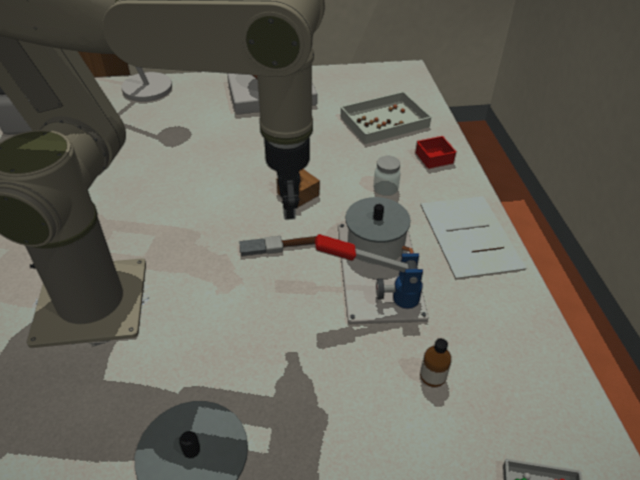

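The final picture shows the lever up with the red grip at (246,336), the lid flat on the chamber at (222,378), and the jar, bottle and brush where they were. The robot is clear of everything, so I'm handing in.

```bash
python3 -c "
from bench import *
print(hand_in())"
```

```text
the job is handed in; nothing more can be done
None
```

I carried out every part of the task and handed it in at about 33 s; the system reports no verdict.

- **Stirring:** I stirred about two turns. The pictures showed all six beads still in the chamber. At least five lay over 20 mm from any same-coloured starting position.
- **Rod:** it stood upright in its stand when last seen, before the pumping. In the final picture the gripper partly hides it, and nothing touched it in between.
- **Lid:** I set down the smaller lid. Its outline matched the predicted seated position to within a pixel, and it was still flat on the chamber at the end.
- **Lever:** I made four full strokes, one as a spare. The fingertips reached z ≈ 64.6 mm, which by geometry is about 0.7 rad or more. The force there was only about 9–11 N, close to the spring's own, so hitting the stop rests on geometry, not on a clear jump in force.
- **End state:** the lever was back up, the jar, bottle and brush looked undisturbed, and the arm was clear of everything.

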